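Stock the two-row spice rack

TASK

Tidy and fill the spice rack: draw back its sliding end stop and bring in the three loose jars, so that one row holds the three red-capped jars and the other row the three dark-capped ones (a jar already in the rack may be standing in the wrong row). Then slide the end stop up against the jars so that both rows stand side by side without gaps from the fixed end to the stop, all upright; leave the other things on the worktop where they are.

Things in the scene. Friction and masses are not known exactly. Their poses are not given: they have to be found in the camera images.
- rack_floor (a point): spice rack: beech base 160 x 264 mm, fixed to the worktop (place and turn vary). The point is the centre of its polished steel floor, 10 mm above the worktop; x points across the rows to the back row, y along the rows from the fixed end to the open end. Row centre lines are at x = -40 mm (front) and +40 mm (back). The open end board is 34 mm high above the floor, inner face at y = +120 mm
- row_front (a point): floor at the fixed-end start of the front row, on its centre line, against the inner face of the fixed end board (66 mm high above the floor); axes as the rack's. The row runs along +y, is 51 mm wide between round steel rails (6 mm thick, tops 25 mm above the floor) and open above. Three jars side by side need about 132 mm
- row_back (a point): the same point of the back row, 80 mm further along the rack's x; same width and rails
- stop (a joint): the rack's wooden sliding end stop, one part across both rows, on the rails: 0 = drawn right back to the open end, growing as it slides towards the fixed end (m, 0 to 0.115). The room left in each row between fixed end and stop is 172 mm minus this value. It slides stiffly (about 1.5 N) and stays where it is left
- stop_knob (a point): dark steel knob of the end stop, 24 mm across; the point is at the middle of its grip (which reaches from 12 mm below to 14 mm above it), 78 mm above the worktop, midway between the rows and 40 mm behind the stop's face; axes as the rack's. The stop moves 1:1 with it along the rack's y
- stop_face (a point): middle of the end stop's face that bears on the jars; the face reaches 55 mm above the rack's floor; axes as the rack's
- jar_red1_mid (a point): red-capped spice jar, 45 mm across the cap, 42 mm across the body, 106 mm tall, 0.11 kg (may be heavier or lighter by a third), plain round and safe to grip anywhere; its cap is the top 20 mm, so neighbours touch at the caps. At the start it stands in one of the two rows, by the fixed end. The point is the jar's centre, half-way up, 53 mm above its foot; its z axis points up the jar
- jar_red2_mid (a point): red-capped spice jar, 45 mm across the cap, 42 mm across the body, 106 mm tall, 0.11 kg (may be heavier or lighter by a third), plain round and safe to grip anywhere; its cap is the top 20 mm, so neighbours touch at the caps. At the start it stands second in the front row, which may be the wrong one. The point is the jar's centre, half-way up, 53 mm above its foot; its z axis points up the jar
- jar_red3_mid (a point): red-capped spice jar, 45 mm across the cap, 42 mm across the body, 106 mm tall, 0.11 kg (may be heavier or lighter by a third), plain round and safe to grip anywhere; its cap is the top 20 mm, so neighbours touch at the caps. At the start it stands on the worktop to the left of the rack. The point is the jar's centre, half-way up, 53 mm above its foot; its z axis points up the jar
- jar_dark1_mid (a point): dark-capped (brown-black cap with a green spot on top, green label) spice jar, 45 mm across the cap, 42 mm across the body, 105 mm tall, 0.11 kg (may be heavier or lighter by a third), plain round and safe to grip anywhere; its cap is the top 20 mm, so neighbours touch at the caps. At the start it stands in one of the two rows, by the fixed end. The point is the jar's centre, half-way up, 53 mm above its foot; its z axis points up the jar
- jar_dark2_mid (a point): dark-capped (brown-black cap with a green spot on top, green label) spice jar, 45 mm across the cap, 42 mm across the body, 105 mm tall, 0.11 kg (may be heavier or lighter by a third), plain round and safe to grip anywhere; its cap is the top 20 mm, so neighbours touch at the caps. At the start it stands on the worktop to the left of the rack. The point is the jar's centre, half-way up, 53 mm above its foot; its z axis points up the jar
- jar_dark3_mid (a point): dark-capped (brown-black cap with a green spot on top, green label) spice jar, 45 mm across the cap, 42 mm across the body, 105 mm tall, 0.11 kg (may be heavier or lighter by a third), plain round and safe to grip anywhere; its cap is the top 20 mm, so neighbours touch at the caps. At the start it stands on the worktop to the left of the rack. The point is the jar's centre, half-way up, 53 mm above its foot; its z axis points up the jar
- mill_mid (a point): bystander: wooden pepper mill, 58 mm across, 170 mm tall, upright among the loose jars; the point is at half its height
- tin_mid (a point): bystander: food tin, 75 mm across, 110 mm tall, among the loose jars; the point is at half its height
- mug_mid (a point): bystander: patterned mug, 86 x 116 x 101 mm with its handle, right of the rack; the point is at half its height. (Fixed and out of the way: a chopping board and a utensil crock at the right rear, a tea box 75 mm high behind the rack, a lemon and an apple at the left rear, a teaspoon at the right front; the tiled wall is at x = 0.73 m)
- soap_mid (a point): bystander: white pump bottle of hand soap, 46 x 68 mm, 143 mm tall, among the loose jars; the point is at half its height

How it is judged:
By the outcome, as a careful person would: the job done as asked, in the order asked, and still so for the second after the job is handed in, with the robot touching nothing.
It also fails if it takes over 72 s, if anything falls off the work surface, if the arm or the gripper's body presses on something with over 40 N, if the wrist force passes 120 N, or if a joint passes its speed limit or range.

ROBOT

A 6-joint arm with a two-finger parallel gripper is mounted at the origin on a cart in front of the work surface, level with it; the furniture and walls round the work are solid. World frame = base frame: x ahead of the robot, y to its left, z up, the work surface at z = 0. Lengths are in mm, angles in degrees, forces in N, time in s.
With the tool pointing down it reaches from about 300 to 850 mm from the base axis. Payload 4.2 kg.
Tool frame: the origin (TCP) lies midway between the tips of the shut fingers; the grasp point (between the pads) lies 19 mm behind it (env.grasp_offset is the distance from the TCP to the grasp point, in mm); z points along the fingers, y is the line along which they close (so a half turn about z gives the same grasp; the last joint's range is limited). The gripper opens to 91 mm and grips with 3 to 60 N. Pads are 32 mm wide; open, the fingers measure 118 mm over their backs; the gripper's body (76 mm by 178 mm) begins 60 mm behind the grasp point.
Start: joints at [-1.146, 18.312, 89.639, -0, 72.044, -1.146], TCP at [575.018, 0, 193.476] pointing down, gripper open.
Joint ranges: [-177.97, 177.97], [-48.28, 115.42], [12.27, 149.76], [-77.06, 257.06], [2.81, 150.46], [-146.56, 146.56]. Speed limits (degrees/s): [147.25, 147.25, 180, 180, 180, 180].

INTERFACE

Orientations are given as [roll, pitch, yaw] about the fixed x, y, z axes, in that order (R = Rz(yaw) Ry(pitch) Rx(roll)).
In Python, from workcell import env, optics gives the robot as it stands. The module is installed in compiled form; this text tells all that it offers.
- The arm moves only by the tool send_rows, never from a script. Its argument "targets" is a list that holds one entry, the list of rows, each a list of 7 numbers: the turn, a rotation vector about the world's x, y, z scaled (see below), then the shift along the world's x, y, z scaled (see below), then the closure, from -1 (fully open) to 1 (shut). In form: [[[rx, ry, rz, x, y, z, gripper], ...]]. A call has 1 to 12 rows; each row shifts and turns the commanded pose from where the row before left it; what a row does not reach is not made up. The controller multiplies each number of a shift by 0.2 m and each number of a turn by pi/2 rad. A row lasts 1/10 s, in which the tool goes at most 50 mm and 8.59 degrees, less where a joint would pass 70% of its speed; a pose out of reach is approached as far as the arm can. A call with a number of a shift or a turn outside -1 to 1 is refused whole. A call with a gripper value outside its range is refused whole. The fingers move at their own pace and stop on an object; "grip_force" is the grip in N (left out, the last holds). Time passes only in rows, so rows that do not move let the fingers close. It gives the time, the measured TCP pose, the force, the opening and the grip force at its end, in the units of the state.
- env.state(): the state, without advancing time (a new reading comes with each control period).
- optics.grab_frame(name): name is "scene" or "side" or "wrist"; returns (picture, depth): 420x560x3 uint8, red, green, blue; 420x560 float32, mm along the optical axis (not along the pixel's ray), 0 where there is no reading.
- optics.camera_info(name): a dict with "camera_matrix" (3x3 intrinsics, pixels), "k1" (the pictures are not rectified: a ray, as slopes to the right and down, at radius r is drawn at 1 + k1 r^2 times it, then the intrinsics apply), "R" (3x3) and "t" (3): a world point X has camera coordinates R X + t; the wrist camera has in their place "mount" (4x4, takes a point from camera to tool coordinates, whose origin is the TCP and whose axes are the flange's). Camera axes: x right, y down, z forward; pixel columns grow to the right and rows downward; lengths in mm; the calibration is good to about 2 mm. A picture is of the moment at which its call begins: read the wrist's pose just before it. camera_info takes no time and is no camera call.
- env.job_done(): hands the job in; it is judged then, once.
Trained networks look in the newest picture that a camera, given by its name, has taken for a name from the list of things; names that differ only in an ending like _2 or _b are one class to them, and where a whole thing is asked for, a point or a joint stands for the part that bears it (a point fixed in the world has none). Each returns a list of dicts, best first, with "conf" (0 to 1); they miss things now and then, are a little off and sometimes report something else, mostly with a low value. They report only what shows in the picture. A call takes as long as a camera call.
- optics.silhouettes(camera, name): "mask" (420x560 bool, what is visible of it) and "at" ([column, row] in pixels, amid what is visible of it).
- optics.place_of(camera, name): "at" ([column, row] in pixels: a listed point, or the origin of a listed thing).
The state is a dict: "time_s": time; "qpos": joint angles; "qvel": joint speeds; "effort": joint torques, N m; "ee_pos": TCP position; "ee_rot": TCP orientation; "force": force on the tool from outside, world axes, zero at the start; "torque": the same for the moment, N m; "gripper_width": finger opening in mm; "gripper_force": force on a finger pad.
Only numpy, scipy, OpenCV 4.12 (cv2) and the standard library are available. Lean on these libraries where they do the work, as an engineer would, in place of code of your own. Each camera call takes 0.05 s, during which the arm holds its last target. There are 200 camera calls.

## Working session

There is one attempt and no reset: what is moved stays moved. The work goes in short steps, Python scripts to look and compute and a tool call to move; the robot and the scene stay as the last step left them, time stands still between calls to the robot, and variables do not carry over. Pictures are saved under pics/ and viewed, at most 10 in all, crops included, and the job is handed in when it is done.

Besides the shell and the picture viewer there is one more tool, called after "Emit:" as a command line: name --argument value ..., lists and objects as JSON in quotes. send_rows: Moves the arm, as the interface text tells. Its arguments: {"type":"object","properties":{"targets":{"type":"array"},"grip_force":{"type":"number"}},"required":["targets"]}

```bash
mkdir -p pics; cat > h.py <<'E'
import numpy as np, cv2
from workcell import env, optics
from scipy.spatial.transform import Rotation as Ro
def undist(ci,uv):
    K=np.array(ci["camera_matrix"]);k=ci["k1"]
    d=np.array([(uv[0]-K[0,2])/K[0,0],(uv[1]-K[1,2])/K[1,1]]);p=d.copy()
    for _ in range(20): p=d/(1+k*(p@p))
    return p
def ext(name,st=None):
    ci=optics.camera_info(name)
    if name!="wrist": 
        R=np.array(ci["R"]);t=np.array(ci["t"]); return ci,R.T,-R.T@t
    M=np.array(ci["mount"]);T=np.eye(4);T[:3,:3]=Ro.from_euler('xyz',st["ee_rot"],degrees=True).as_matrix();T[:3,3]=st["ee_pos"]
    W=T@M; return ci,W[:3,:3],W[:3,3]
def at_z(name,uv,z,st=None):
    ci,R,c=ext(name,st);r=R@np.append(undist(ci,uv),1.0)
    return c+r*(z-c[2])/r[2]
def cloud(name,D,st=None,mask=None):
    ci,R,c=ext(name,st);K=np.array(ci["camera_matrix"])
    v,u=np.nonzero((D>0)&(mask if mask is not None else True))
    d=np.stack([(u-K[0,2])/K[0,0],(v-K[1,2])/K[1,1]],1);p=d.copy()
    for _ in range(15): p=d/(1+ci["k1"]*(p**2).sum(1,keepdims=True))
    z=D[v,u][:,None]
    return (np.hstack([p,np.ones_like(z)])*z)@R.T+c
E
python3 - <<'E'
from h import *
print(env.state()); print(env.grasp_offset)
for n in ["scene","side"]:
    P,D=optics.grab_frame(n);cv2.imwrite(f"pics/{n}0.png",P[:,:,::-1]);np.save(f"{n}D.npy",D)
    print(n,ext(n)[2])
    for nm in ["jar_red1_mid","jar_dark1_mid","stop_knob","stop_face","mill_mid","tin_mid","mug_mid","soap_mid","rack_floor","row_front","row_back"]:
        for r in optics.place_of(n,nm):
            if r["conf"]<.2: continue
            z={"jar":53,"sto":78,"mil":85,"tin":55,"mug":50,"soa":71,"rac":10,"row":10}[nm[:3]]
            print(nm,np.round(r["at"]),round(r["conf"],2),np.round(at_z(n,r["at"],z)))
E
```

```text
{'time_s': 0.0, 'qpos': array([-1.14445786e+00,  1.83490285e+01,  8.97058551e+01, -1.74249872e-03,
        7.20435110e+01, -1.14572819e+00]), 'qvel': array([ 0.10421014, -0.04296178,  0.07013017, -0.02225269,  0.02007386,
       -0.02138795]), 'effort': array([-5.01459035e-04, -4.12465632e+01, -2.31973493e+01,  7.28826877e-02,
        4.58198413e-02, -1.41870069e-04]), 'ee_pos': array([5.74461505e+02, 1.58475517e-02, 1.92650233e+02]), 'ee_rot': array([-1.79901592e+02, -3.11072167e-04,  9.00018087e+01]), 'force': array([0.16849765, 0.27838901, 0.61912373]), 'torque': array([ 0.04580196,  0.00932561, -0.03517386]), 'gripper_force': 0.0, 'gripper_width': 90.88861858068194}
18.8
scene [ -47.1455665  -714.90919762 1061.62485318]
jar_red1_mid [324. 271.] 0.64 [ 462. -266.   53.]
jar_dark1_mid [354. 262.] 0.71 [ 542. -296.   53.]
jar_dark1_mid [328. 288.] 0.2 [ 432. -313.   53.]
stop_knob [321. 230.] 0.95 [ 535. -172.   78.]
stop_knob [328. 250.] 0.53 [ 501. -235.   78.]
stop_knob [188. 147.] 0.41 [431. 364.  78.]
stop_knob [358. 280.] 0.37 [ 497. -354.   78.]
stop_face [324. 246.] 0.9 [ 50
[... 681 characters left out ...]
3.   10.]
side [354.29101705 801.47888454 740.46750958]
jar_red1_mid [304. 172.] 0.7 [ 450. -307.   53.]
jar_red1_mid [305. 148.] 0.66 [ 463. -468.   53.]
jar_dark1_mid [278. 166.] 0.85 [ 538. -330.   53.]
stop_knob [270. 187.] 0.86 [ 537. -169.   78.]
stop_face [278. 190.] 0.9 [ 513. -157.   78.]
mill_mid [279. 339.] 0.63 [430. 357.  85.]
mill_mid [217. 335.] 0.52 [550. 366.  85.]
tin_mid [226. 299.] 0.94 [564. 251.  55.]
mug_mid [303. 150.] 0.56 [ 468. -455.   50.]
soap_mid [219. 336.] 0.97 [551. 359.  71.]
rack_floor [273. 203.] 0.91 [ 531. -181.   10.]
row_front [300. 183.] 0.97 [ 459. -304.   10.]
row_back [293. 178.] 0.74 [ 487. -333.   10.]
row_back [280. 176.] 0.6 [ 535. -338.   10.]
```

View pics/scene0.png

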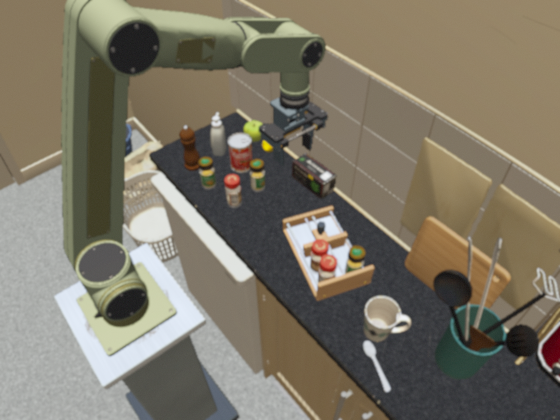

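View pics/side0.png

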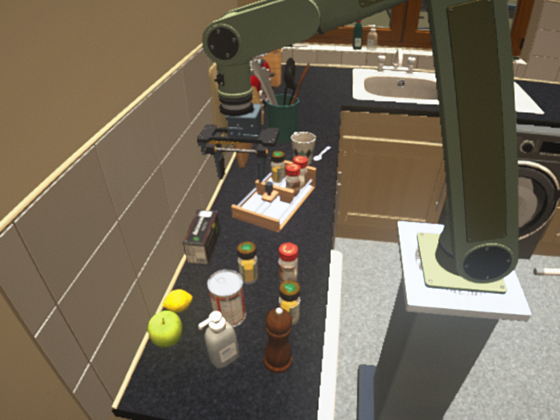

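```bash
python3 - <<'E'
from h import *
# top-down height map from both clouds
pts=[]
for n in ["scene","side"]:
    D=np.load(f"{n}D.npy");pts.append(cloud(n,D))
P,D=None,None
for p,n in zip(pts,["scene","side"]):
    m=(abs(p[:,2]-106)<5)&(p[:,0]>300)&(p[:,0]<700)
    q=p[m]
    im=np.zeros((1100,400),np.uint8)
    im[np.clip((q[:,1]+550).astype(int),0,1099),(q[:,0]-300).astype(int)]=255
    im=cv2.dilate(im,np.ones((5,5)))
    k,l,s,c=cv2.connectedComponentsWithStats(im)
    for i in range(1,k):
        if s[i,4]>150: print(n,s[i],np.round(c[i]+[300,-550]),np.median(q[:,2]).round(1))
E
```

```text
scene [204   0  77   3 231] [ 542. -549.] 106.9
scene [ 379   52   16  129 1166] [ 687. -433.] 106.9
scene [197  78  13  35 252] [ 504. -455.] 106.9
scene [126  97  21  27 199] [ 435. -439.] 106.9
scene [209 221  32  44 431] [ 521. -313.] 106.9
scene [132 243  38  43 473] [ 445. -291.] 106.9
scene [150 294  40  39 449] [ 464. -242.] 106.9
scene [ 116  645   50   50 1718] [439. 120.] 106.9
scene [ 214  655   50   48 1624] [538. 128.] 106.9
scene [ 221  758   80   82 3713] [559. 249.] 106.9
scene [  96  765   49   50 1562] [421. 239.] 106.9
scene [106 876  24  27 221] [417. 339.] 106.9
scene [221 886  44  26 546] [542. 349.] 106.9
scene [  57 1097   56    3  168] [384. 548.] 106.9
side [200   0 137   3 411] [ 568. -549.] 106.2
side [214 246  43  28 449] [ 534. -288.] 106.2
side [138 273  46  23 350] [ 458. -264.] 106.2
side [157 320  46  28 457] [ 480. -214.] 106.2
side [ 122  650   46   48 1702] [444. 123.] 106.2
side [ 220  657   47   48 1763] [543. 131.] 106.2
side [ 222  760   80   81 4877] [562. 249.] 106.2
side [ 102  766   47   49 1730] [425. 240.] 106.2
side [225 899  41  32 497] [542. 368.] 106.2
side [109 909  44  19 350] [430. 369.] 106.2
```

The scene view shows the rack at about (325,255). Two red caps stand in the front row at (320,247) and (328,265), with one dark cap in the back row at (357,257), so no jar is in the wrong row. The side view shows the loose jars at (288,255) red, (247,262) dark and (290,300) dark. Next I'll look at the rack from above.

Emit:
send_rows --targets '[[[0, 0, -0.046, -0.05, -0.17, 0.05, -1], [0, 0, -0.046, -0.05, -0.17, 0.05, -1], [0, 0, -0.046, -0.05, -0.17, 0.05, -1], [0, 0, -0.046, -0.05, -0.17, 0.05, -1], [0, 0, -0.046, -0.05, -0.17, 0.05, -1], [0, 0, -0.046, -0.05, -0.17, 0.05, -1], [0, 0, 0, 0, 0, 0, -1], [0, 0, 0, 0, 0, 0, -1]]]' --grip_force 15

```text
time_s: 2.0
ee_pos: [514.9, -204.4, 253.6]
ee_rot: [180.0, -0.0, 65.1]
force: [0.2, 0.5, -0.0]
gripper_width: 91.3
gripper_force: 0.0
```

```bash
cat > look.py <<'E'
from h import *
import sys
st=env.state();P,D=optics.grab_frame("wrist");cv2.imwrite(f"pics/{sys.argv[1]}.png",P[:,:,::-1])
print(np.round(st["ee_pos"],1),np.round(st["ee_rot"],2),st["time_s"],"cam",np.round(ext("wrist",st)[2]))
p=cloud("wrist",D,st); np.save("w.npy",p)
for nm,z in [("jar_red1_mid",63),("jar_dark1_mid",63),("stop_knob",78),("stop_face",38),("rack_floor",10),("row_front",10),("row_back",10)]:
    for r in optics.place_of("wrist",nm):
        if r["conf"]>.25: print(nm,np.round(r["at"]),round(r["conf"],2),np.round(at_z("wrist",r["at"],z,st),1))
# caps: circles at z 116
for lo,hi,t in [(111,121,"cap"),(87,98,"knobtop")]:
    m=(p[:,2]>lo)&(p[:,2]<hi);q=p[m]
    im=np.zeros((700,500),np.uint8);x=(q[:,0]-250).astype(int);y=(q[:,1]+500).astype(int)
    ok=(x>=0)&(x<500)&(y>=0)&(y<700);im[y[ok],x[ok]]=255
    im=cv2.morphologyEx(im,cv2.MORPH_CLOSE,np.ones((3,3)))
    k,l,s,c=cv2.connectedComponentsWithStats(im)
    for i in range(1,k):
        if s[i,4]>100:
            cs,_=cv2.findContours((l==i).astype(np.uint8),0,2)
            (cx,cy),r=cv2.minEnclosingCircle(cs[0])
            print(t,s[i],np.round([cx+250.5,cy-499.5,r],1),np.median(q[:,2]).round(1))
E
python3 look.py w1
```

```text
[ 514.9 -204.4  253.6] [ 1.7998e+02 -4.0000e-02  6.5090e+01] 2.0 cam [ 545. -141.  446.]
jar_red1_mid [262. 257.] 0.63 [ 459.4 -282.4   63. ]
jar_dark1_mid [318. 249.] 0.55 [ 531.8 -303.4   63. ]
stop_knob [285. 153.] 0.76 [ 544.2 -167.6   78. ]
stop_face [283. 179.] 0.61 [ 528.2 -200.7   38. ]
rack_floor [283. 176.] 0.93 [ 528.2 -201.8   10. ]
row_front [267. 258.] 0.71 [ 453.7 -305.4   10. ]
cap [474 144  11 269 666] [ 730.  -221.5  134. ] 117.3
cap [267 190  41  28 602] [ 537.  -300.5   21.1] 117.3
cap [197 223  35  20 236] [ 464.5 -268.5   18.8] 117.3
cap [ 205  247   44   46 1516] [ 476.8 -229.7   22.8] 117.3
knobtop [475 137  10 286 647] [ 728.5 -220.   142.5] 92.8
knobtop [278 322  24  25 429] [ 539.8 -165.4   12.1] 92.8
```

View pics/w1.png

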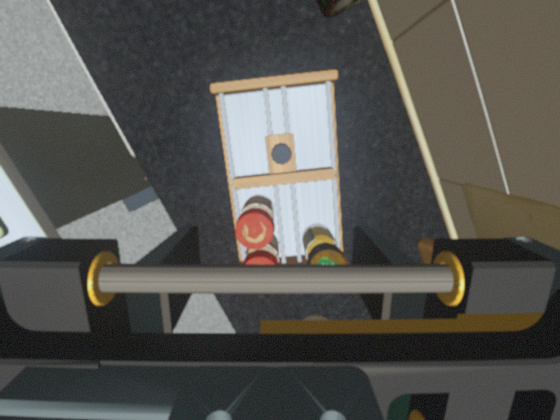

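The wrist view shows the rack from (225,85) to (340,255), with the knob at (283,153), the stop bar at row 178, red caps at (255,228) and (260,257), and a dark cap at (325,250). Next I'll fit the rack's axes.

```bash
python3 - <<'E'
from h import *
p=np.load("w.npy")
def band(lo,hi,box):
    m=(p[:,2]>lo)&(p[:,2]<hi)&(p[:,0]>box[0])&(p[:,0]<box[1])&(p[:,1]>box[2])&(p[:,1]<box[3]);return p[m]
# open end board top z=44
q=band(40,48,(450,680,-160,0)); 
(c,s,a)=cv2.minAreaRect(q[:,:2].astype(np.float32));print("end",len(q),c,s,a)
q=band(60,69,(440,640,-260,-120)); print("stop",len(q),cv2.minAreaRect(q[:,:2].astype(np.float32)),np.median(q[:,2]))
# caps circle fits
from scipy.optimize import least_squares
for cx,cy in [(537,-300),(464,-270),(476.8,-229.7)]:
    q=band(113,121,(cx-30,cx+30,cy-28,cy+28)); h=cv2.convexHull(q[:,:2].astype(np.float32))[:,0];print("cap",len(q),np.round(q.min(0),1),np.round(q.max(0),1),np.median(q[:,2]))
q=p[(p[:,2]>-6)&(p[:,2]<4)];print("table z",np.median(q[:,2]))
q=p[(p[:,2]>7)&(p[:,2]<14)&(p[:,1]<-50)&(p[:,0]>420)&(p[:,0]<640)];print("floor",len(q),cv2.minAreaRect(q[:,:2].astype(np.float32)),np.median(q[:,2]))
E
```

```text
end 1394 (591.6717529296875, -90.22412109375) (189.6480712890625, 101.57986450195312) 8.724738121032715
stop 1223 ((527.7962646484375, -196.24880981445312), (123.9189682006836, 65.65255737304688), 6.087828159332275) 66.2003980169996
cap 432 [ 518.7 -309.7  113.2] [ 557.2 -283.1  119.4] 116.83070861492021
cap 355 [ 447.8 -276.5  113.1] [ 493.2 -242.1  119.7] 117.63049052314625
cap 1134 [ 455.4 -257.7  113.3] [ 498.4 -207.6  119.9] 117.83094116144355
table z 1.4764077150589117
floor 10775 ((507.6711730957031, -259.7292175292969), (359.75799560546875, 160.5254669189453), 71.11570739746094) 11.356720946217706
```

```bash
python3 - <<'E'
from h import *
p=np.load("w.npy")
def comp(lo,hi,box,seed):
    m=(p[:,2]>lo)&(p[:,2]<hi)&(p[:,0]>box[0])&(p[:,0]<box[1])&(p[:,1]>box[2])&(p[:,1]<box[3]);q=p[m]
    # RANSAC line, width tol 6
    best=None;rng=np.random.default_rng(0);xy=q[:,:2]
    for _ in range(600):
        a,b=xy[rng.choice(len(xy),2,False)];d=b-a;L=np.hypot(*d)
        if L<40: continue
        n=np.array([-d[1],d[0]])/L;i=abs((xy-a)@n)<6
        if best is None or i.sum()>best.sum(): best=i
    xy=xy[best];vx,vy,x,y=cv2.fitLine(xy.astype(np.float32),cv2.DIST_HUBER,0,.01,.01).ravel()
    if vx<0:vx,vy=-vx,-vy
    t=(xy-[x,y])@[vx,vy];n=(xy-[x,y])@[-vy,vx]
    print(len(xy),"yaw",np.degrees(np.arctan2(vy,vx)).round(2),"ends",np.round([x+vx*t.min(),y+vy*t.min(),x+vx*t.max(),y+vy*t.max()],1),"width",np.percentile(n,[2,98]).round(1),"mid",np.round([x+vx*(t.min()+t.max())/2,y+vy*(t.min()+t.max())/2],1))
comp(40,48,(450,680,-150,0),0)
comp(61,69,(440,640,-260,-150),0)
comp(-50+58+10,-50+58+22,(440,680,-300,-60),0)
E
```

```text
1281 yaw -18.88 ends [ 491.4  -58.9  642.5 -110.6] width [-5.2  5.9] mid [567.  -84.8]
1022 yaw -18.66 ends [ 468.5 -174.8  591.5 -216.3] width [-6.   5.5] mid [ 530.  -195.5]
118 yaw -18.74 ends [ 493.6  -65.4  640.4 -115.3] width [-0.2  0.3] mid [567.  -90.4]
```

Emit:
send_rows --targets '[[[0, 0, 0.034, 0.0625, 0.0975, -0.1, -1], [0, 0, 0.034, 0.0625, 0.0975, -0.1, -1], [0, 0, 0, 0, 0, -0.19, -1], [0, 0, 0, 0, 0, -0.19, -1], [0, 0, 0, 0, 0, -0.19, -1], [0, 0, 0, 0, 0, -0.19, -1], [0, 0, 0, 0, 0, 0, -0.3], [0, 0, 0, 0, 0, 0, 1], [0, 0, 0, 0, 0, 0, 1], [0, 0, 0, 0, 0, 0, 1], [0, 0, 0, 0, 0, 0, 1]]]' --grip_force 20

```text
time_s: 3.5
ee_pos: [541.0, -165.3, 63.2]
ee_rot: [179.8, -0.0, 71.3]
force: [0.4, 0.1, -0.1]
gripper_width: 54.3
gripper_force: 0.0
```

Emit:
send_rows --targets '[[[0, 0, 0, 0, 0, 0, 1], [0, 0, 0, 0, 0, 0, 1], [0, 0, 0, 0, 0, 0, 1], [0, 0, 0, 0, 0, 0, 1], [0, 0, 0, 0, 0, 0, 1], [0, 0, 0, 0.016, 0.0475, 0, 1], [0, 0, 0, 0.016, 0.0475, 0, 1], [0, 0, 0, 0.016, 0.0475, 0, 1], [0, 0, 0, 0.016, 0.0475, 0, 1], [0, 0, 0, 0.016, 0.0475, 0, 1], [0, 0, 0, 0, 0, 0, 1]]]'

```text
time_s: 4.6
ee_pos: [556.9, -115.7, 61.5]
ee_rot: [180.0, -0.1, 71.3]
force: [1.2, 0.5, -0.3]
gripper_width: 22.4
gripper_force: 20.0
```

Emit:
send_rows --targets '[[[0, 0, 0, 0, 0, 0, -1], [0, 0, 0, 0, 0, 0, -1], [0, 0, 0, 0, 0, 0, -1], [0, 0, 0, 0, 0, 0.24, -1], [0, 0, 0, 0, 0, 0.24, -1], [0, 0, 0, -0.095, 0.198, 0, -1], [0, 0, 0, -0.095, 0.198, 0, -1], [0, 0, 0, -0.095, 0.198, 0, -1], [0, 0, 0, -0.095, 0.198, 0, -1], [0, 0, 0, -0.095, 0.198, 0, -1], [0, 0, 0, -0.095, 0.198, 0, -1], [0, 0, 0, 0, 0, 0, -1]]]'

```text
time_s: 5.8
ee_pos: [439.5, 123.3, 157.6]
ee_rot: [-179.9, -0.1, 71.6]
force: [1.3, -1.1, -0.0]
gripper_width: 91.2
gripper_force: 0.0
```

```bash
cat > jars.py <<'E'
from h import *
st=env.state();print(np.round(st["ee_pos"],1),np.round(st["ee_rot"],1))
for cam in ["scene","side"]:
    P,D=optics.grab_frame(cam);p=cloud(cam,D)
    for nm,z in [("jar_red1_mid",53),("jar_dark1_mid",53)]:
        for r in optics.silhouettes(cam,nm):
            if r["conf"]<.3: continue
            q=cloud(cam,D,None,r["mask"]); t=q[q[:,2]>np.percentile(q[:,2],90)-6]
            c=(np.percentile(t,2,axis=0)+np.percentile(t,98,axis=0))/2
            x,y=c[:2]-[526.4,-204.1]
            print(cam,nm[:8],round(r["conf"],2),np.round(r["at"]),"top",np.round(c,1),np.round(np.ptp(t,axis=0)),"rack",round(.9466*x-.3223*y),round(.3223*x+.9466*y))
E
python3 jars.py
```

```text
[439.5 123.3 157.6] [-1.799e+02 -1.000e-01  7.160e+01]
scene jar_red1 0.56 [327. 266.] top [ 456.6 -281.5  116.6] [43. 43.  9.] rack -41 -96
scene jar_dark 0.74 [353. 258.] top [ 532.8 -305.2  116. ] [42. 40. 10.] rack 39 -94
```

Emit:
send_rows --targets '[[[0, 0, 0, 0, 0, -0.186, -1], [0, 0, 0, 0, 0, -0.186, -1], [0, 0, 0, 0, 0, -0.186, -1], [0, 0, 0, 0, 0, 0, -1], [0, 0, 0, 0, 0, 0, 1], [0, 0, 0, 0, 0, 0, 1], [0, 0, 0, 0, 0, 0, 1], [0, 0, 0, 0, 0, 0, 1], [0, 0, 0, 0, 0, 0, 1], [0, 0, 0, 0, 0, 0, 1], [0, 0, 0, 0, 0, 0, 1], [0, 0, 0, 0, 0, 0, 1]]]' --grip_force 20

```text
time_s: 7.3
ee_pos: [442.1, 120.2, 46.2]
ee_rot: [180.0, -0.0, 71.3]
force: [0.1, -0.1, 4.3]
gripper_width: 44.0
gripper_force: 20.0
```

Emit:
send_rows --targets '[[[0, 0, 0, 0, 0, 0.2, 1], [0, 0, 0, 0, 0, 0.2, 1], [0, 0, 0, 0, 0, 0.2, 1], [0, 0, 0, 0.036, -0.214, 0, 1], [0, 0, 0, 0.036, -0.214, 0, 1], [0, 0, 0, 0.036, -0.214, 0, 1], [0, 0, 0, 0.036, -0.214, 0, 1], [0, 0, 0, 0.036, -0.214, 0, 1], [0, 0, 0, 0.036, -0.214, 0, 1], [0, 0, 0, 0.036, -0.214, 0, 1], [0, 0, 0, 0, 0, 0, 1], [0, 0, 0, 0, 0, 0, 1]]]'

```text
time_s: 8.5
ee_pos: [491.8, -179.9, 165.0]
ee_rot: [-179.9, -0.0, 71.2]
force: [-0.1, -0.0, -0.8]
gripper_width: 44.3
gripper_force: 20.0
```

```bash
python3 look.py w2; python3 jars.py
```

```text
[ 491.8 -179.9  165. ] [-1.7989e+02 -3.0000e-02  7.1160e+01] 8.5 cam [ 515. -114.  358.]
stop_knob [326. 119.] 0.88 [ 560.1 -117.1   78. ]
stop_face [317. 162.] 0.83 [ 545.1 -156.7   38. ]
cap [195 222  37  17 101] [ 463.5 -270.    19.5] 115.1
cap [479 322   8  93 305] [ 732.5 -131.5   46. ] 115.1
knobtop [475 206  10 218 767] [ 730.  -185.   108.5] 93.6
knobtop [295 372  24  24 448] [ 556.9 -116.1   12.2] 93.6
[ 492.4 -178.7  166. ] [180.   -0.   71.4]
scene jar_red1 0.7 [322. 268.] top [ 455.6 -282.6  116.9] [43. 43. 11.] rack -42 -97
scene jar_dark 0.6 [353. 259.] top [ 532.7 -305.   116. ] [42. 41.  8.] rack 38 -93
side jar_red1 0.74 [305. 171.] top [ 456.7 -273.4  114.3] [29. 37.  9.] rack -44 -88
side jar_dark 0.64 [275. 171.] top [ 538.3 -235.1  125.8] [ 45. 142.  84.] rack 21 -25
```

View pics/w2.png

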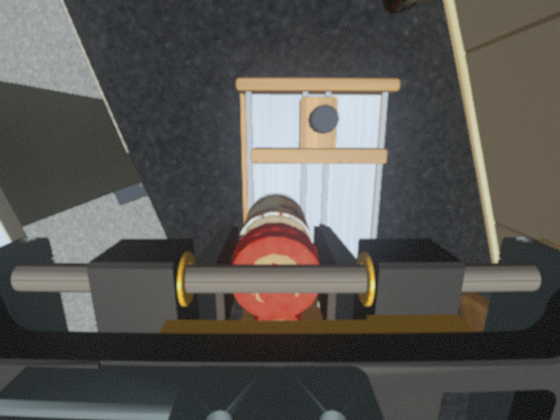

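The wrist view shows the red jar at (275,270), held over the front row. The stop is drawn back, with its bar at row 156 and the knob at (325,119). Next I'll lower the jar and release it.

Emit:
send_rows --targets '[[[0, 0, 0, 0.005, 0.015, -0.18, 1], [0, 0, 0, 0, 0, -0.18, 1], [0, 0, 0, 0, 0, -0.13, 1], [0, 0, 0, 0, 0, -0.04, 1], [0, 0, 0, 0, 0, -0.013, 1], [0, 0, 0, 0, 0, 0, 1], [0, 0, 0, 0, 0, 0, -0.5], [0, 0, 0, 0, 0, 0, -0.5], [0, 0, 0, 0, 0, 0, -0.5], [0, 0, 0, 0, 0, 0, -0.5]]]'

```text
time_s: 10.2
ee_pos: [493.8, -176.6, 57.9]
ee_rot: [179.9, 0.0, 71.3]
force: [0.1, 0.3, -0.6]
gripper_width: 68.6
gripper_force: 0.0
```

Emit:
send_rows --targets '[[[0, 0, 0, 0, 0, 0.18, -0.5], [0, 0, 0, 0, 0, 0.18, -1], [0, 0, 0, 0, 0, 0.18, -1], [0, 0, 0, 0.0335, 0.219, 0, -1], [0, 0, 0, 0.0335, 0.219, 0, -1], [0, 0, 0, 0.0335, 0.219, 0, -1], [0, 0, 0, 0.0335, 0.219, 0, -1], [0, 0, 0, 0.0335, 0.219, 0, -1], [0, 0, 0, 0.0335, 0.219, 0, -1], [0, 0, 0, 0.0335, 0.219, 0, -1], [0, 0, 0, 0, 0, 0, -1]]]'

```text
time_s: 11.3
ee_pos: [540.9, 134.9, 165.3]
ee_rot: [180.0, -0.1, 71.6]
force: [-0.0, 0.1, 1.0]
gripper_width: 91.1
gripper_force: 0.0
```

```bash
python3 jars.py; python3 - <<'E'
from h import *
st=env.state();P,D=optics.grab_frame("wrist")
for r in optics.silhouettes("wrist","jar_dark1_mid"):
    q=cloud("wrist",D,st,r["mask"]);t=q[q[:,2]>np.percentile(q[:,2],90)-6];print(r["conf"],r["at"],np.round(t.min(0)),np.round(t.max(0)))
E
```

```text
[540.9 134.9 165.3] [ 1.80e+02 -1.00e-01  7.16e+01]
scene jar_red1 0.89 [323. 266.] top [ 455.9 -282.8  117.3] [42. 41. 10.] rack -41 -97
scene jar_red1 0.3 [318. 225.] top [ 553.  -119.3   91.5] [63. 45. 33.] rack -2 89
scene jar_dark 0.91 [354. 258.] top [ 531.5 -307.   116.5] [39. 36.  9.] rack 38 -96
scene jar_dark 0.46 [324. 251.] top [ 502.1 -231.8   83.1] [193. 245.  53.] rack -14 -34
side jar_red1 0.83 [306. 169.] top [ 459.6 -278.7  114.3] [38. 43.  9.] rack -39 -92
side jar_dark 0.5 [278. 163.] top [ 526.9 -213.8  142.7] [ 86. 447. 198.] rack 4 -9
```

Emit:
send_rows --targets '[[[0, 0, 0, 0, 0, -0.2, -1], [0, 0, 0, 0, 0, -0.2, -1], [0, 0, 0, 0, 0, -0.2, -1], [0, 0, 0, 0, 0, 0, -1], [0, 0, 0, 0, 0, 0, 1], [0, 0, 0, 0, 0, 0, 1], [0, 0, 0, 0, 0, 0, 1], [0, 0, 0, 0, 0, 0, 1], [0, 0, 0, 0, 0, 0, 1], [0, 0, 0, 0, 0, 0, 1], [0, 0, 0, 0, 0, 0, 1], [0, 0, 0, 0, 0, 0, 1]]]' --grip_force 20

```text
time_s: 12.9
ee_pos: [540.6, 130.2, 45.6]
ee_rot: [180.0, -0.0, 71.3]
force: [0.1, -0.0, 2.1]
gripper_width: 43.5
gripper_force: 20.0
```

Emit:
send_rows --targets '[[[0, 0, 0, 0, 0, 0.2, 1], [0, 0, 0, 0, 0, 0.2, 1], [0, 0, 0, 0, 0, 0.2, 1], [0, 0, 0, 0.0064, -0.242, 0, 1], [0, 0, 0, 0.0064, -0.242, 0, 1], [0, 0, 0, 0.0064, -0.242, 0, 1], [0, 0, 0, 0.0064, -0.242, 0, 1], [0, 0, 0, 0.0064, -0.242, 0, 1], [0, 0, 0, 0.0064, -0.242, 0, 1], [0, 0, 0, 0.0064, -0.242, 0, 1], [0, 0, 0, 0.0064, -0.242, 0, 1], [0, 0, 0, 0, 0, 0, 1]]]'

```text
time_s: 14.1
ee_pos: [550.1, -262.9, 164.3]
ee_rot: [180.0, 0.1, 71.0]
force: [-0.7, 1.0, -1.5]
gripper_width: 43.7
gripper_force: 20.0
```

```bash
python3 look.py w3; python3 - <<'E'
from h import *
P,D=optics.grab_frame("scene");cv2.imwrite("pics/s3.png",cv2.resize(P[180:320,240:420,::-1],None,fx=4,fy=4))
E
```

```text
[ 550.1 -262.9  164.3] [1.7997e+02 1.4000e-01 7.0950e+01] 14.1 cam [ 574. -196.  357.]
jar_red1_mid [197. 249.] 0.6 [ 458.7 -281.1   63. ]
stop_knob [231.  45.] 0.66 [ 561.  -117.7   78. ]
stop_face [234.  99.] 0.62 [ 544.8 -154.1   38. ]
rack_floor [235. 152.] 0.58 [ 522.8 -202.9   10. ]
cap [436  74   6  48 134] [ 689.5 -402.    23.5] 117.7
cap [475 147   9 201 578] [ 729.5 -252.5  100. ] 117.7
cap [ 205  248   44   45 1522] [ 476.8 -229.7   22.6] 117.7
cap [ 223  303   45   45 1518] [ 495.7 -174.7   22.4] 117.7
knobtop [475 122   9 236 615] [ 729.  -260.   117.6] 93.2
knobtop [295 371  24  23 429] [ 557.  -117.    12.1] 93.2
```

View pics/s3.png

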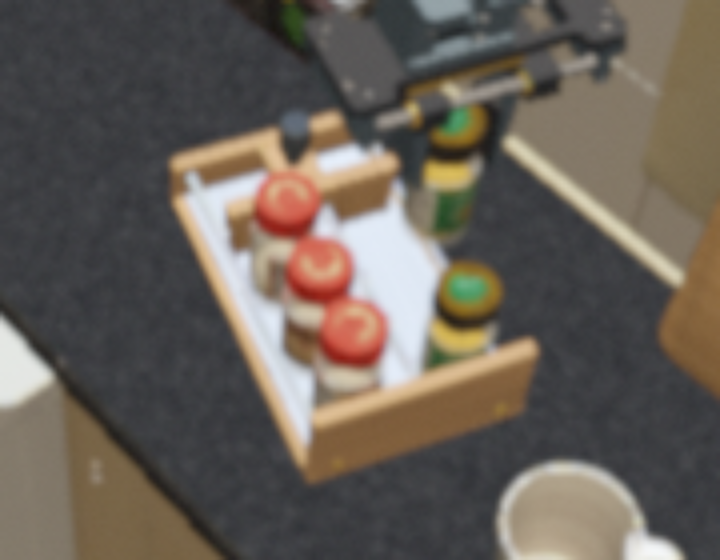

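The crop shows three red caps in the front row, upright, at (285,200), (320,265) and (350,330). The dark jar in the back row is at (470,290), and the held dark jar is behind it at (450,180). Next I'll lower it.

Emit:
send_rows --targets '[[[0, 0, 0, 0, 0, -0.18, 1], [0, 0, 0, 0, 0, -0.18, 1], [0, 0, 0, 0, 0, -0.13, 1], [0, 0, 0, 0, 0, -0.04, 1], [0, 0, 0, 0, 0, -0.013, 1], [0, 0, 0, 0, 0, 0, 1], [0, 0, 0, 0, 0, 0, -0.35], [0, 0, 0, 0, 0, 0, -0.35], [0, 0, 0, 0, 0, 0, -0.35], [0, 0, 0, 0, 0, 0, -0.35]]]'

```text
time_s: 15.55
ee_pos: [550.8, -257.3, 57.3]
ee_rot: [179.9, 0.0, 71.3]
force: [0.6, -0.1, -0.3]
gripper_width: 61.7
gripper_force: 0.0
```

Emit:
send_rows --targets '[[[0, 0, 0, 0, 0, 0.18, -0.35], [0, 0, 0, 0, 0, 0.18, -0.35], [0, 0, 0, 0, 0, 0.18, -0.35], [0, 0, 0, -0.0533, 0.207, 0, -1], [0, 0, 0, -0.0533, 0.207, 0, -1], [0, 0, 0, -0.0533, 0.207, 0, -1], [0, 0, 0, -0.0533, 0.207, 0, -1], [0, 0, 0, -0.0533, 0.207, 0, -1], [0, 0, 0, -0.0533, 0.207, 0, -1], [0, 0, 0, -0.0533, 0.207, 0, -1], [0, 0, 0, -0.0533, 0.207, 0, -1], [0, 0, 0, -0.0533, 0.207, 0, -1]]]'

```text
time_s: 16.75
ee_pos: [454.0, 117.0, 165.1]
ee_rot: [179.9, -0.0, 71.3]
force: [0.4, 0.1, -0.4]
gripper_width: 90.7
gripper_force: 0.0
```

Emit:
send_rows --targets '[[[0, 0, 0, -0.0533, 0.207, 0, -1], [0, 0, 0, -0.0533, 0.207, 0, -1], [0, 0, 0, -0.0533, 0.207, 0, -1], [0, 0, 0, 0, 0, 0, -1], [0, 0, 0, 0, 0, 0, -1]]]'

```text
time_s: 17.25
ee_pos: [422.3, 240.1, 164.7]
ee_rot: [180.0, 0.0, 71.4]
force: [-0.4, 0.1, -0.7]
gripper_width: 91.3
gripper_force: 0.0
```

Emit:
send_rows --targets '[[[0, 0, 0, 0, 0, -0.2, -1], [0, 0, 0, 0, 0, -0.2, -1], [0, 0, 0, 0, 0, -0.2, -1], [0, 0, 0, 0, 0, 0, -1], [0, 0, 0, 0, 0, 0, 1], [0, 0, 0, 0, 0, 0, 1], [0, 0, 0, 0, 0, 0, 1], [0, 0, 0, 0, 0, 0, 1], [0, 0, 0, 0, 0, 0, 1], [0, 0, 0, 0, 0, 0, 1], [0, 0, 0, 0, 0, 0, 1], [0, 0, 0, 0, 0, 0, 1]]]' --grip_force 20

```text
time_s: 18.45
ee_pos: [422.9, 239.9, 45.0]
ee_rot: [180.0, -0.0, 71.3]
force: [0.6, -0.5, 3.4]
gripper_width: 43.9
gripper_force: 20.0
```

Emit:
send_rows --targets '[[[0, 0, 0, 0, 0, 0.2, 1], [0, 0, 0, 0, 0, 0.2, 1], [0, 0, 0, 0, 0, 0.2, 1], [0, 0, 0, 0.0662, -0.2021, 0, 1], [0, 0, 0, 0.0662, -0.2021, 0, 1], [0, 0, 0, 0.0662, -0.2021, 0, 1], [0, 0, 0, 0.0662, -0.2021, 0, 1], [0, 0, 0, 0.0662, -0.2021, 0, 1], [0, 0, 0, 0.0662, -0.2021, 0, 1], [0, 0, 0, 0.0662, -0.2021, 0, 1], [0, 0, 0, 0.0662, -0.2021, 0, 1], [0, 0, 0, 0.0662, -0.2021, 0, 1]]]'

```text
time_s: 19.65
ee_pos: [541.7, -125.7, 164.1]
ee_rot: [-179.9, -0.0, 71.3]
force: [1.1, 0.7, -0.4]
gripper_width: 43.5
gripper_force: 20.0
```

Emit:
send_rows --targets '[[[0, 0, 0, 0.0662, -0.2021, 0, 1], [0, 0, 0, 0.0662, -0.2021, 0, 1], [0, 0, 0, 0, 0, 0, 1], [0, 0, 0, 0, 0, 0, 1]]]'

```text
time_s: 20.05
ee_pos: [567.7, -205.3, 163.6]
ee_rot: [-179.9, -0.0, 71.2]
force: [0.6, 0.2, -1.4]
gripper_width: 43.2
gripper_force: 20.0
```

```bash
python3 look.py w4
```

```text
[ 567.7 -205.3  163.6] [-1.7987e+02 -3.0000e-02  7.1180e+01] 20.05 cam [ 591. -139.  356.]
jar_red1_mid [233. 117.] 0.67 [ 557.3 -113.9   63. ]
jar_dark1_mid [237. 122.] 0.46 [ 559.3 -118.6   63. ]
stop_knob [234. 120.] 0.97 [ 559.  -117.2   78. ]
stop_face [239. 160.] 0.66 [ 545.7 -153.8   38. ]
rack_floor [241. 202.] 0.57 [ 526.6 -201.2   10. ]
cap [475 199  10 213 538] [ 729.  -194.5  106.1] 117.5
cap [ 224  303   44   45 1528] [ 495.9 -174.9   22.7] 117.5
knobtop [436   0   4  48 106] [ 688.  -476.    23.5] 93.6
knobtop [475 107   3  52 103] [ 726.  -367.    25.5] 93.6
knobtop [475 187  10 234 539] [ 730.  -196.   116.6] 93.6
knobtop [295 371  24  25 443] [ 557.  -116.4   12.2] 93.6
```

View pics/w4.png

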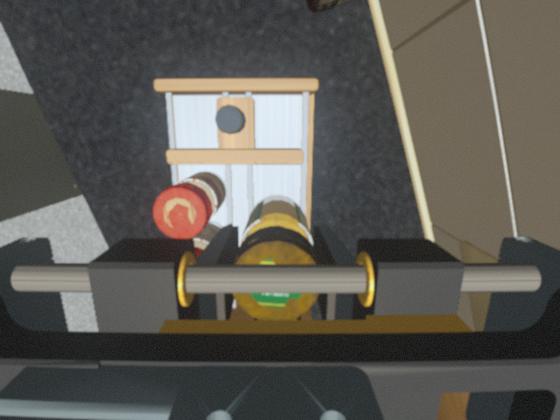

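The wrist view shows the dark jar at (275,270), over the free slot in the back row. Red3 stands upright at (183,212). Next I'll lower and release.

Emit:
send_rows --targets '[[[0, 0, 0, 0, 0, -0.18, 1], [0, 0, 0, 0, 0, -0.18, 1], [0, 0, 0, 0, 0, -0.13, 1], [0, 0, 0, 0, 0, -0.035, 1], [0, 0, 0, 0, 0, -0.012, 1], [0, 0, 0, 0, 0, 0, 1], [0, 0, 0, 0, 0, 0, -0.35], [0, 0, 0, 0, 0, 0, -0.35], [0, 0, 0, 0, 0, 0, -0.35], [0, 0, 0, 0, 0, 0, -0.35]]]'

```text
time_s: 21.45
ee_pos: [568.6, -205.0, 57.9]
ee_rot: [179.9, 0.0, 71.3]
force: [0.8, -0.4, 0.3]
gripper_width: 61.6
gripper_force: 0.0
```

Emit:
send_rows --targets '[[[0, 0, 0, 0, 0, 0.18, -0.35], [0, 0, 0, 0, 0, 0.18, -0.35], [0, 0, 0, 0, 0, 0.18, -0.35], [0, 0, 0, -0.029, 0.2212, 0, -0.35], [0, 0, 0, -0.029, 0.2212, 0, -0.35], [0, 0, 0, 0, 0, 0, -0.35], [0, 0, 0, 0, 0, 0, -0.35]]]'

```text
time_s: 22.15
ee_pos: [556.7, -115.9, 165.7]
ee_rot: [179.9, 0.0, 71.4]
force: [-0.0, -0.5, 0.1]
gripper_width: 61.7
gripper_force: 0.0
```

```bash
python3 look.py w5 | grep -v "730\|729"; python3 jars.py
```

```text
[ 556.7 -115.9  165.7] [1.7995e+02 3.0000e-02 7.1400e+01] 22.15 cam [580. -49. 358.]
stop_knob [282. 208.] 0.89 [ 563.2 -117.6   78. ]
stop_face [278. 232.] 0.81 [ 547.7 -151.6   38. ]
rack_floor [274. 264.] 0.91 [ 527.4 -199.1   10. ]
cap [300 276  34  36 884] [ 568.6 -206.9   21. ] 117.1
cap [480 291   6 208 552] [ 732.  -105.   103.5] 117.1
cap [225 304  43  32 894] [ 496.5 -179.    21.3] 117.1
knobtop [480 281   6 228 578] [ 732.  -105.   113.5] 93.5
knobtop [295 372  24  24 431] [ 557.3 -116.4   12.1] 93.5
[ 556.7 -117.2  165.1] [-180.     0.    71.2]
scene jar_red1 0.78 [325. 267.] top [ 456.9 -281.5  116.7] [46. 45. 10.] rack -41 -96
scene jar_dark 0.75 [356. 258.] top [ 532.3 -305.9  115.6] [42. 39. 10.] rack 38 -94
side jar_red1 0.66 [303. 170.] top [ 461.5 -278.4  114.6] [41. 44.  9.] rack -38 -91
side jar_red1 0.46 [266. 207.] top [ 508.2 -215.2   76.3] [195. 227.  39.] rack -14 -16
side jar_dark 0.73 [264. 203.] top [ 557.9 -114.2   82.8] [22. 26. 27.] rack 1 95
side jar_dark 0.44 [279. 161.] top [ 530.6 -295.   114.2] [ 30. 205.  98.] rack 33 -85
```

Over the knob. Now I'll descend and grip it.

Emit:
send_rows --targets '[[[0, 0, 0, 0, 0, -0.173, -0.35], [0, 0, 0, 0, 0, -0.173, -0.35], [0, 0, 0, 0, 0, -0.173, -0.35], [0, 0, 0, 0, 0, 0, -0.35], [0, 0, 0, 0, 0, 0, 1], [0, 0, 0, 0, 0, 0, 1], [0, 0, 0, 0, 0, 0, 1], [0, 0, 0, 0, 0, 0, 1], [0, 0, 0, 0, 0, 0, 1], [0, 0, 0, 0, 0, 0, 1]]]' --grip_force 25

```text
time_s: 23.85
ee_pos: [556.7, -116.4, 62.3]
ee_rot: [180.0, -0.0, 71.3]
force: [-1.8, 0.2, 3.0]
gripper_width: 22.1
gripper_force: 25.0
```

Emit:
send_rows --targets '[[[0, 0, 0, -0.0065, -0.019, 0, 1], [0, 0, 0, -0.0065, -0.019, 0, 1], [0, 0, 0, -0.0065, -0.019, 0, 1], [0, 0, 0, -0.0065, -0.019, 0, 1], [0, 0, 0, -0.0065, -0.019, 0, 1], [0, 0, 0, -0.0065, -0.019, 0, 1], [0, 0, 0, -0.0065, -0.019, 0, 1], [0, 0, 0, -0.0065, -0.019, 0, 1], [0, 0, 0, 0, 0, 0, 1], [0, 0, 0, 0, 0, 0, 1]]]'

```text
time_s: 24.85
ee_pos: [546.3, -146.9, 62.2]
ee_rot: [180.0, -0.0, 71.3]
force: [-2.2, 1.6, 6.3]
gripper_width: 22.4
gripper_force: 25.0
```

```bash
python3 - <<'E'
from h import *
st=env.state();print(st["ee_pos"],st["force"])
ims=[]
for c in ["scene","side"]:
    P,D=optics.grab_frame(c)
    y,x=(190,270) if c=="scene" else (130,210)
    ims.append(cv2.resize(P[y:y+120,x:x+130,::-1],None,fx=3,fy=3))
cv2.imwrite("pics/b6.png",np.hstack(ims))
E
```

```text
[ 546.28970926 -146.88063032   62.24258956] [-2.16840916  1.63770732  6.3435759 ]
```

View pics/b6.png

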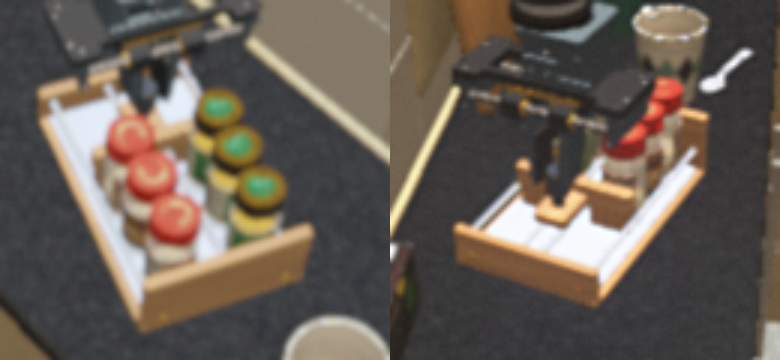

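All six jars are upright: red caps at (130,135), (150,178), (173,217) and dark caps at (218,107), (238,147), (262,187), nearly closed up. I'll keep pushing gently.

Emit:
send_rows --targets '[[[0, 0, 0, -0.0032, -0.0095, 0, 1], [0, 0, 0, -0.0032, -0.0095, 0, 1], [0, 0, 0, 0, 0, 0, 1], [0, 0, 0, 0, 0, 0, 1]]]'

```text
time_s: 25.35
ee_pos: [545.2, -150.2, 62.3]
ee_rot: [180.0, -0.1, 71.3]
force: [-1.0, 1.8, 5.9]
gripper_width: 22.1
gripper_force: 25.0
```

Emit:
send_rows --targets '[[[0, 0, 0, -0.0032, -0.0095, 0, 1], [0, 0, 0, 0, 0, 0, 1], [0, 0, 0, 0, 0, 0, 1]]]'

```text
time_s: 25.65
ee_pos: [544.6, -152.0, 62.3]
ee_rot: [180.0, -0.1, 71.2]
force: [-1.4, 2.8, 5.2]
gripper_width: 22.0
gripper_force: 25.0
```

Emit:
send_rows --targets '[[[0, 0, 0, -0.0016, -0.0047, 0, 1], [0, 0, 0, 0, 0, 0, 1], [0, 0, 0, 0, 0, 0, 1]]]'

```text
time_s: 25.95
ee_pos: [544.3, -152.7, 62.3]
ee_rot: [180.0, -0.1, 71.2]
force: [-0.9, 4.6, 6.0]
gripper_width: 22.1
gripper_force: 25.0
```

Emit:
send_rows --targets '[[[0, 0, 0, -0.0016, -0.0047, 0, 1], [0, 0, 0, 0, 0, 0, 1], [0, 0, 0, 0, 0, 0, 1]]]'

```text
time_s: 26.25
ee_pos: [544.0, -153.6, 62.3]
ee_rot: [180.0, -0.1, 71.2]
force: [-0.6, 3.5, 6.2]
gripper_width: 22.4
gripper_force: 25.0
```

Emit:
send_rows --targets '[[[0, 0, 0, -0.0016, -0.0047, 0, 1], [0, 0, 0, 0, 0, 0, 1], [0, 0, 0, 0, 0, 0, 1]]]'

```text
time_s: 26.55
ee_pos: [543.7, -154.5, 62.3]
ee_rot: [180.0, -0.1, 71.2]
force: [-0.4, 3.8, 5.9]
gripper_width: 22.1
gripper_force: 25.0
```

```bash
python3 look.py w7|head -5; python3 - <<'E'
from h import *
st=env.state();print(st["ee_pos"],st["force"])
ims=[]
for c in ["scene","side"]:
    P,D=optics.grab_frame(c)
    y,x=(190,270) if c=="scene" else (130,210)
    ims.append(cv2.resize(P[y:y+120,x:x+130,::-1],None,fx=3,fy=3))
cv2.imwrite("pics/b7.png",np.hstack(ims))
E
```

```text
[ 543.7 -154.5   62.3] [ 1.7997e+02 -1.1000e-01  7.1240e+01] 26.55 cam [567. -88. 255.]
stop_knob [279. 249.] 0.85 [ 546.3 -155.8   78. ]
knobtop [280 338  40  32 358] [ 548.8 -141.5   20.9] 95.7
[ 543.71849949 -154.49914282   62.27709382] [-0.0587359   3.86056999  5.2271836 ]
```

View pics/b7.png

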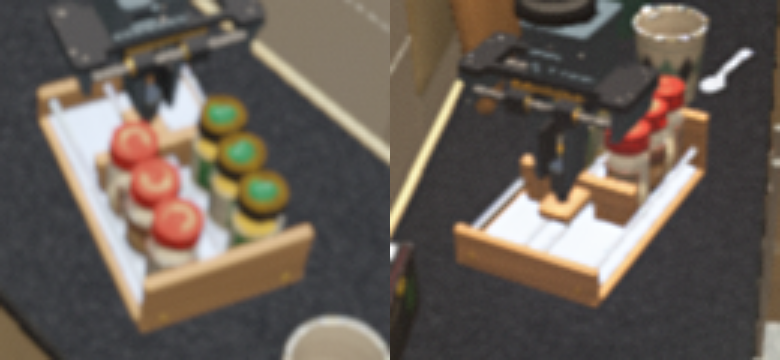

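Neighbours touch at the caps while the bodies bear on the board and the stop, so 132 mm of room is the target and I'm nearly there. A bit more until the force rises.

Emit:
send_rows --targets '[[[0, 0, 0, -0.0016, -0.0047, 0, 1], [0, 0, 0, 0, 0, 0, 1], [0, 0, 0, 0, 0, 0, 1]]]'

```text
time_s: 27.35
ee_pos: [543.6, -154.8, 62.3]
ee_rot: [180.0, -0.2, 71.2]
force: [0.3, 4.8, 5.7]
gripper_width: 22.7
gripper_force: 25.0
```

Emit:
send_rows --targets '[[[0, 0, 0, -0.0016, -0.0047, 0, 1], [0, 0, 0, 0, 0, 0, 1], [0, 0, 0, 0, 0, 0, 1]]]'

```text
time_s: 27.65
ee_pos: [543.6, -154.9, 62.3]
ee_rot: [180.0, -0.3, 71.2]
force: [1.7, 9.3, 5.2]
gripper_width: 22.0
gripper_force: 25.0
```

Emit:
send_rows --targets '[[[0, 0, 0, 0.0012, 0.0036, 0, 1], [0, 0, 0, 0, 0, 0, 1], [0, 0, 0, 0, 0, 0, -0.3], [0, 0, 0, 0, 0, 0, -0.3], [0, 0, 0, 0, 0, 0, -0.3], [0, 0, 0, 0, 0, 0, -0.3], [0, 0, 0, 0, 0, 0.18, -0.3], [0, 0, 0, 0, 0, 0.18, -0.3], [0, 0, 0, 0, 0.1, 0.18, -0.3], [0, 0, 0, 0, 0.1, 0.18, -0.3], [0, 0, 0, 0, 0.1, 0.18, -0.3], [0, 0, 0, 0, 0, 0, -0.3]]]'

```text
time_s: 28.85
ee_pos: [545.8, -95.3, 247.0]
ee_rot: [179.4, -0.1, 71.4]
force: [0.3, 0.4, -0.1]
gripper_width: 59.3
gripper_force: 0.0
```

```bash
python3 look.py w8; python3 - <<'E'
from h import *
a=cv2.imread("pics/w8.png")
P,D=optics.grab_frame("scene")
cv2.imwrite("pics/b8.png",np.hstack([cv2.resize(a[180:400,180:400],(390,390)),cv2.resize(P[190:310,270:400,::-1],(400,390))]))
p=np.load("w.npy")
d=p[:,:2]-[526.4,-204.1];x=.9466*d[:,0]-.3223*d[:,1];y=.3223*d[:,0]+.9466*d[:,1]
m=(p[:,2]>112)&(p[:,2]<121)&(y<30)&(abs(x)<70)
for s in (-1,1):
    k=m&(x*s>0);print(s,"y",np.round([y[k].min(),y[k].max()],1),"x",np.round([x[k].min(),x[k].max()],1)) 
    h,_=np.histogram(y[k],np.arange(-125,25,5));print(h)
q=(p[:,2]>60)&(p[:,2]<69)&(abs(x)<70)&(y>-5)&(y<40);print("bar y",np.percentile(y[q],[2,50,98]))
E
```

```text
[545.8 -95.3 247. ] [ 1.7939e+02 -1.3000e-01  7.1400e+01] 28.85 cam [567. -28. 440.]
stop_knob [289. 234.] 0.73 [ 546.5 -151.7   78. ]
stop_face [288. 255.] 0.82 [ 533.9 -195.2   38. ]
rack_floor [284. 251.] 0.67 [ 527.1 -198.8   10. ]
cap [285 237  38  47 923] [ 558.8 -239.6   25.7] 117.1
cap [ 210  262   46   50 1139] [ 480.1 -212.7   27.7] 117.1
cap [480 288   5 261 568] [732.5 -81.5 130. ] 117.1
knobtop [480 283   4 275 578] [731.5 -79.5 137. ] 93.3
knobtop [282 334  24  24 404] [ 544.3 -154.    11.8] 93.3
-1 y [-41.6  -3.1] x [-62.4 -19.8]
[  0   0   0   0   0   0   0   0   0   0   0   0   0   0   0   0   4  83
  91  48 107 127 128 141  35   0   0   0   0]
1 y [-41.3  -4.2] x [23.  60.8]
[  0   0   0   0   0   0   0   0   0   0   0   0   0   0   0   0   3 102
  87  44  89  84  92  93   9   0   0   0   0]
bar y [12.29372056 20.53440305 26.4934464 ]
```

View pics/b8.png

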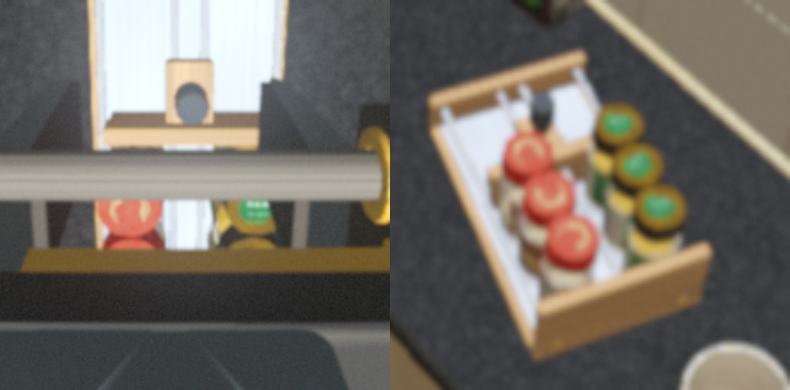

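Both rows look closed and upright. Cap contacts fall at about y=-28 in both rows, and the stop bar sits against the last jars. Releasing the grip may have let the stop back by about 1 mm, so I'll nudge the knob from behind with shut fingers, which leaves nothing to drag it back.

Emit:
send_rows --targets '[[[0, 0, 0, 0.0245, -0.0625, -0.1, 1], [0, 0, 0, 0.0245, -0.0625, -0.1, 1], [0, 0, 0, 0, 0, -0.1, 1], [0, 0, 0, 0, 0, -0.1, 1], [0, 0, 0, 0, 0, -0.1, 1], [0, 0, 0, 0, 0, -0.1, 1], [0, 0, 0, 0, 0, -0.1, 1], [0, 0, 0, 0, 0, -0.1, 1], [0, 0, 0, 0, 0, -0.1, 1], [0, 0, 0, 0, 0, 0, 1], [0, 0, 0, 0, 0, 0, 1]]]'

```text
time_s: 30.4
ee_pos: [552.8, -121.7, 61.4]
ee_rot: [-180.0, 0.0, 71.3]
force: [-0.5, -0.8, 1.2]
gripper_width: 0.2
gripper_force: 0.0
```

Emit:
send_rows --targets '[[[0, 0, 0, -0.0048, -0.0142, 0, 1], [0, 0, 0, -0.0048, -0.0142, 0, 1], [0, 0, 0, 0, 0, 0, 1], [0, 0, 0, 0, 0, 0, 1]]]'

```text
time_s: 30.8
ee_pos: [551.1, -127.5, 62.0]
ee_rot: [179.9, -0.0, 71.3]
force: [0.9, -0.1, 0.9]
gripper_width: 0.2
gripper_force: 0.0
```

Emit:
send_rows --targets '[[[0, 0, 0, -0.0016, -0.0047, 0, 1], [0, 0, 0, -0.0016, -0.0047, 0, 1], [0, 0, 0, 0, 0, 0, 1], [0, 0, 0, 0, 0, 0, 1]]]'

```text
time_s: 31.2
ee_pos: [550.8, -127.9, 61.9]
ee_rot: [180.0, -0.1, 71.3]
force: [0.9, 4.8, 2.2]
gripper_width: 0.2
gripper_force: 2.5
```

Emit:
send_rows --targets '[[[0, 0, 0, -0.0016, -0.0047, 0, 1], [0, 0, 0, 0, 0, 0, 1], [0, 0, 0, 0, 0, 0, 1]]]'

```text
time_s: 31.5
ee_pos: [550.8, -128.1, 62.0]
ee_rot: [179.9, -0.2, 71.2]
force: [2.5, 8.7, 2.5]
gripper_width: 0.5
gripper_force: 3.8
```

Emit:
send_rows --targets '[[[0, 0, 0, -0.0016, -0.0047, 0, 1], [0, 0, 0, 0, 0, 0, 1], [0, 0, 0, 0, 0, 0, 1]]]'

```text
time_s: 31.8
ee_pos: [550.8, -128.3, 62.0]
ee_rot: [179.9, -0.3, 71.2]
force: [2.4, 9.9, 2.5]
gripper_width: 0.0
gripper_force: 5.0
```

The stop is firmly against the jars. I'll retreat, lift and check once more.

Emit:
send_rows --targets '[[[0, 0, 0, 0.01, 0.03, 0, 1], [0, 0, 0, 0.01, 0.03, 0, 1], [0, 0, 0, 0, 0, 0.2, 1], [0, 0, 0, 0, 0, 0.2, 1], [0, 0, 0, 0, 0, 0.2, 1], [0, 0, 0, 0, 0.15, 0.2, 1], [0, 0, 0, 0, 0.2, 0.1, 1], [0, 0, 0, 0, 0.2, 0, 1], [0, 0, 0, 0, 0.2, 0, 1], [0, 0, 0, 0, 0, 0, 1]]]'

```text
time_s: 32.8
ee_pos: [553.2, 34.8, 241.5]
ee_rot: [-180.0, -0.1, 71.6]
force: [0.4, -0.8, 0.6]
gripper_width: 0.5
gripper_force: 0.0
```

```bash
python3 - <<'E'
from h import *
ims=[]
for c in ["scene","side"]:
    P,D=optics.grab_frame(c)
    y,x=(190,270) if c=="scene" else (130,210)
    ims.append(cv2.resize(P[y:y+120,x:x+130,::-1],None,fx=3,fy=3))
    for nm,z in [("mill_mid",85),("tin_mid",55),("mug_mid",50),("soap_mid",71)]:
        r=optics.place_of(c,nm)
        if r: print(c,nm,np.round(at_z(c,r[0]["at"],z)))
cv2.imwrite("pics/b9.png",np.hstack(ims))
E
```

```text
scene mill_mid [424. 360.  85.]
scene tin_mid [566. 248.  55.]
scene mug_mid [ 540. -299.   50.]
scene soap_mid [560. 369.  71.]
side mill_mid [430. 362.  85.]
side tin_mid [559. 250.  55.]
side mug_mid [ 487. -468.   50.]
side soap_mid [552. 363.  71.]
```

View pics/b9.png

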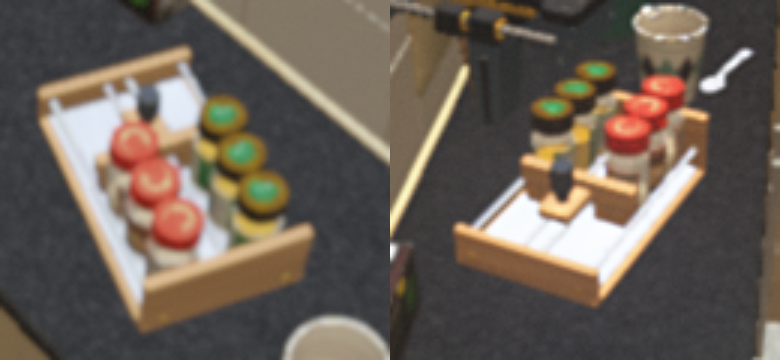

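Both views show the rows closed up and upright: red caps at (133,145), (155,182), (178,222) and dark caps at (222,115), (242,152), (263,192). The stop is against them and the bystanders have not moved.

```bash
python3 -c "
from workcell import env
print(env.job_done())"
```

```text
the job is handed in; nothing more can be done
None
```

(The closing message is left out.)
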